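# Seal the brown book mailer in the rocker press

### The job

Slide the brown mailer fully home against the back stop of its bay in the press. Then push the red lever over towards the brown mailer's side so that the rubber foot presses its flap down firmly, with about 20 N and never more than 45 N, hold that for at least three seconds without a break, and let the lever return to its upright centre. Leave the mailer home in its bay, and do not disturb the white mailer or the things on the desk.

Things in the scene. Friction and masses are not known exactly. Their poses are not given: they have to be found in the camera images.
- press: Fixed two-bay hand press for sticking down mailer flaps. Origin on the desk; x points into the bays (away from the robot, yaw up to 0.2 rad), y left, z up. Grey bed plate 15 mm thick, 300 mm wide (y), from x = -165 to +80 mm. Bays run along x, open at the front (-x). A blue pillar 50 x 26 mm at x = +30, y = 0 carries the beam's pivot, 120 mm above the desk.
- left_bay (a point): Bed surface of the left bay (press x = 0, y = +100, z = 15 mm): where a mailer's origin lies when fully home. Side guides 78 mm apart, 8 mm thick, 33 mm above the desk, from press x = -100 to +70 mm; the steel back stop's face is at press x = +65 mm, its top 37 mm above the desk. Axes as the press.
- right_bay (a point): The same point of the right bay (press x = 0, y = -100, z = 15 mm); both bays are alike.
- lever_grip (a point): Middle of the lever's red round handle, on its centre line, 140 mm from the pivot (260 mm above the desk when centred). Handle 30 mm in diameter from 100 to 180 mm from the pivot, ending at 194 mm; below 90 mm a 16 mm steel rod. A push at this height gives a foot force of 1.4 x push, less 25 N per rad of lever angle, less 2 to 5 N of friction: 20 N gives about 18 N.
- lever: Rocker: red lever upright on a blue beam 30 x 250 x 18 mm along y, with a sprung rubber foot under each end. Origin at the pivot (press x = +30, y = 0, z = 120 mm); it turns up to 0.4 rad either way about the press's x axis. Lever upright = centred (axes as the press). Lever leaning to +y (left): left foot goes down. A spring of 2.5 N m per rad, well damped, recentres it.
- pivot (a point): The pivot, again as a fixed point of the press. The feet, 44 mm in diameter, hang 100 mm left and right of it on screws set differently each time: with the lever centred they are 8 to 20 mm above the top of a seated mailer, so a foot meets it at a lever angle of 0.07 to 0.22 rad. Each foot gives 4 N per mm. Until it meets the mailer the handle takes only 1 to 4 N.
- brown_mailer: Brown rigid cardboard mailer 130 x 70 x 30 mm, about 0.35 kg, pale label, darker flap strip at its +x end. Origin: centre of the underside. It lies flat in the left or the right bay (changing), long side along the bay, pulled out towards the robot by 60 to 95 mm. Only when it is home, its +x end at the back stop, is the flap under the foot.
- white_mailer: White mailer of the same size and mass, lying likewise in the other bay. To be left alone.
- tape_dispenser: Bystander: black tape dispenser with a red hub, 150 x 60 x 100 mm, origin centre of its underside.
- scanner: Bystander: black and grey hand scanner lying on the desk, 190 x 50 x 40 mm, origin under its middle.
- pen_pot: Bystander: black pot with pens, 76 mm in diameter, 90 mm tall (pens to 135 mm), origin centre of its underside.
Mind the look-alikes: they are no part of the job. Of the things that look like the brown_mailer, the largest one is meant.

How it is judged:
By the outcome, as a careful person would: the job done as asked, in the order asked, and still so for the second after the job is handed in, with the robot touching nothing.
It also fails if it takes over 72 s, if anything falls off the work surface, if the arm or the gripper's body presses on something with over 40 N, if the wrist force passes 120 N, or if a joint passes its speed limit or range.

### The arm

A 7-joint arm with a two-finger parallel gripper is mounted at the origin on the work surface. World frame = base frame: x ahead of the robot, y to its left, z up, the work surface at z = 0. Lengths are in m, angles in rad, forces in N, time in s.
With the tool pointing down it reaches from about 0.35 to 0.9 m from the base axis. Payload 7.2 kg.
Tool frame: the origin (TCP) lies midway between the tips of the shut fingers; the grasp point (between the pads) lies env.tcp_to_grasp behind it (env.tcp_to_grasp is the distance from the TCP to the grasp point, in m); z points along the fingers, y is the line along which they close (so a half turn about z gives the same grasp; the last joint's range is limited). The gripper opens to 88 mm and grips with 3 to 60 N. Pads are 20 mm wide; open, the fingers measure 115 mm over their backs; the gripper's body (75 mm by 178 mm) begins 61 mm behind the grasp point.
Start: joints at [1.174, 0.411, -0.013, 1.596, 0.006, 1.134, -0.082], TCP at [0.202, -0.592, 0.223] pointing down, gripper open.
Joint ranges: [-2.95, 2.95], [-0.29, 1.99], [-1.47, 1.44], [0.14, 2.54], [-1.03, 4.17], [0.13, 1.85], [-2.86, 2.86]. Speed limits (rad/s): [2.39, 2.39, 3.01, 3.01, 3.14, 3.14, 3.14].

### API

Orientations are given as a rotation vector (axis times angle).
In Python, from rig import env gives the robot as it stands.
- The arm moves only by the tool jog_arm, never from a script. Its argument "plan" is a list of rows, each a list of 6 numbers: the shift along the world's x, y, z scaled (see below), then the turn, a rotation vector about the world's x, y, z scaled (see below). In form: [[dx, dy, dz, ax, ay, az], ...]. A call has 1 to 20 rows; each row shifts and turns the commanded pose from where the row before left it; what a row does not reach is not made up. The controller multiplies each number of a shift by 0.025 m and each number of a turn by 90 degrees. A row lasts 1/8 s, in which the tool goes at most 62.5 mm and 10.7 degrees, less where a joint would pass 70% of its speed; a pose out of reach is approached as far as the arm can. A call with a number of a shift or a turn outside -1 to 1 is refused whole. A call with a gripper value outside its range is refused whole. "jaw" is the closure, from 0 (fully open) to 1 (shut), set as the call begins (left out, the last holds). The fingers move at their own pace and stop on an object; "newtons" is the grip in N (left out, the last holds). Time passes only in rows, so rows that do not move let the fingers close. It gives the time, the measured TCP pose, the force, the opening and the grip force at its end, in the units of the state.
- env.get_state(): the state, without advancing time (a new reading comes with each control period).
- env.camera(name): name is "scene" or "top" or "wrist"; returns a dict with "pixels" (420x560x3 uint8, red, green, blue), "range_z" (420x560 float32, m along the optical axis (not along the pixel's ray), 0 where there is no reading), "camera_matrix" (3x3 intrinsics, pixels), "k1" (the pictures are not rectified: a ray, as slopes to the right and down, at radius r is drawn at 1 + k1 r^2 times it, then the intrinsics apply), "R" (3x3) and "t" (3): a world point X has camera coordinates R X + t. Camera axes: x right, y down, z forward; pixel columns grow to the right and rows downward; lengths in m; the calibration is good to about 2 mm. A picture is of the moment at which its call begins.
- env.hand_in(): hands the job in; it is judged then, once.
Trained networks look in a picture, given as the dict that the camera call returned (one of the last four; its "shot" number tells which), for a name from the list of things; names that differ only in an ending like _2 or _b are one class to them, and where a whole thing is asked for, a point or a joint stands for the part that bears it (a point fixed in the world has none). Each returns a list of dicts, best first, with "score" (0 to 1); they miss things now and then, are a little off and sometimes report something else, mostly with a low value. They report only what shows in the picture. A call takes as long as a camera call. They do not tell look-alikes from the thing itself.
- env.regions_of(picture, query): "pixels" (420x560 bool, what is visible of it).
- env.tip_of(picture, query): "position" ([x, y, z] in m, in the coordinates of the camera as it stood for that picture, good to about 4 mm: a listed point, or the origin of a listed thing).
The state is a dict: "clock": time; "joint_pos": joint angles; "dq": joint speeds; "joint_torque": joint torques, N m; "tcp_pos": TCP position; "ee_rot": TCP orientation; "wrist_force": force on the tool from outside, world axes, zero at the start; "wrist_torque": the same for the moment, N m; "width": finger opening in m; "grip_force": force on a finger pad.
Only numpy, scipy, OpenCV 4.12 (cv2) and the standard library are available. Lean on these libraries where they do the work, as an engineer would, in place of code of your own. Each camera call takes 0.05 s, during which the arm holds its last target. There are 200 camera calls.

## Working session

There is one attempt and no reset: what is moved stays moved. The work goes in short steps, Python scripts to look and compute and a tool call to move; the robot and the scene stay as the last step left them, time stands still between calls to the robot, and variables do not carry over. Pictures are saved under pics/ and viewed, at most 10 in all, crops included, and the job is handed in when it is done.

Besides the shell and the picture viewer there is one more tool, called after "Emit:" as name([rows], argument=value, ...), one row to a line, values as JSON. jog_arm: Moves the arm, as the interface text tells. Its arguments: {"type":"object","properties":{"plan":{"type":"array","items":{"type":"array","items":{"type":"number"}}},"jaw":{"type":"number"},"newtons":{"type":"number"}},"required":["plan"]}

```bash
mkdir -p pics; ls
cat > h.py <<'E'
import numpy as np, cv2
from rig import env
def world(p,c): return np.array(c['R']).T@(np.array(p)-np.array(c['t']))
def cloud(c):
    K=np.array(c['camera_matrix']);z=c['range_z'];h,w=z.shape
    u,v=np.meshgrid(np.arange(w),np.arange(h))
    p=np.stack([u,v],-1).reshape(-1,1,2).astype(float)
    n=cv2.undistortPoints(p,K,np.array([c['k1'],0,0,0,0.])).reshape(h,w,2)
    P=np.concatenate([n*z[...,None],z[...,None]],-1)
    return (P-np.array(c['t']))@np.array(c['R'])
def save(c,name,box=None,s=1):
    im=c['pixels'][...,::-1]
    if box: im=im[box[1]:box[3],box[0]:box[2]]
    cv2.imwrite('pics/'+name,cv2.resize(im,None,fx=s,fy=s,interpolation=cv2.INTER_CUBIC))
E
python3 - <<'E'
from h import *
print(env.get_state()); print(env.tcp_to_grasp)
for n in['scene','top']:
    c=env.camera(n);save(c,n+'1.png')
    for q in['press','left_bay','right_bay','lever_grip','pivot','lever','brown_mailer','white_mailer','tape_dispenser','scanner','pen_pot']:
        print(n,q,[(round(d['score'],2),world(d['position'],c).round(3).tolist()) for d in env.tip_of(c,q)[:3]])
E
```

```text
pics
{'clock': 0.0, 'joint_pos': array([ 1.17379796,  0.41187983, -0.01272393,  1.59703443,  0.0056115 ,
        1.13428392, -0.08219871]), 'dq': array([0.00046305, 0.00042761, 0.00024264, 0.00203774, 0.00027545,
       0.00022095, 0.00081813]), 'joint_torque': array([-4.40913564e-04, -5.87948227e+01,  6.41515888e-01, -2.91075718e+01,
       -5.37391263e-02,  1.83277682e-02,  1.49467287e-04]), 'tcp_pos': array([ 0.2016192 , -0.59106076,  0.22182546]), 'ee_rot': array([-3.09771873e+00, -5.13966846e-01,  5.83230040e-04]), 'wrist_force': array([-0.41279932,  0.258526  , -0.18966668]), 'wrist_torque': array([-0.0070424 , -0.01204537,  0.03877691]), 'grip_force': 0.0, 'width': 0.08814429563764624}
0.0187
scene press [(0.54, [0.552, -0.109, 0.013])]
scene left_bay [(0.72, [0.665, 0.076, 0.013])]
scene right_bay [(0.94, [0.633, -0.121, 0.012])]
scene lever_grip [(0.91, [0.678, -0.027, 0.259])]
scene pivot [(0.78, [0.677, -0.021, 0.121]), (0.62, [0.668, 0.076, 0.012]), (0.42, [0.671, -0.368, 0.002])]
scene lever [(0.87, [0.685, -0.027, 0.12]), (0.57, [0.586, 0.09, 0.014])]
scene brown_mailer
[... 323 characters left out ...]
ot [(0.6, [0.669, -0.37, 0.002])]
top press [(0.87, [0.648, -0.023, -0.001])]
top left_bay [(0.97, [0.667, 0.076, 0.015])]
top right_bay [(0.89, [0.638, -0.122, 0.014]), (0.63, [0.68, -0.027, 0.119])]
top lever_grip [(0.58, [0.681, -0.026, 0.257]), (0.23, [0.663, 0.074, 0.013])]
top pivot [(0.87, [0.678, -0.032, 0.117])]
top lever []
top brown_mailer [(0.93, [0.55, -0.114, 0.016]), (0.57, [0.45, -0.267, -0.002]), (0.55, [0.348, -0.081, -0.003])]
top white_mailer [(0.65, [0.587, 0.083, 0.013])]
top tape_dispenser [(0.67, [0.58, 0.429, 0.001]), (0.63, [0.678, -0.026, 0.122])]
top scanner [(0.56, [0.472, -0.372, -0.0]), (0.41, [0.548, -0.114, 0.018])]
top pen_pot [(0.8, [0.672, -0.375, 0.002])]
```

View pics/scene1.png

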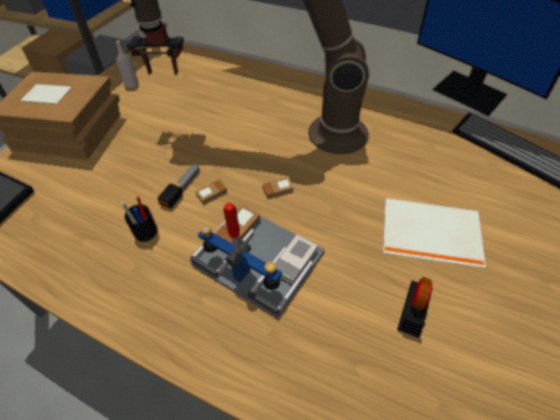

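View pics/top1.png

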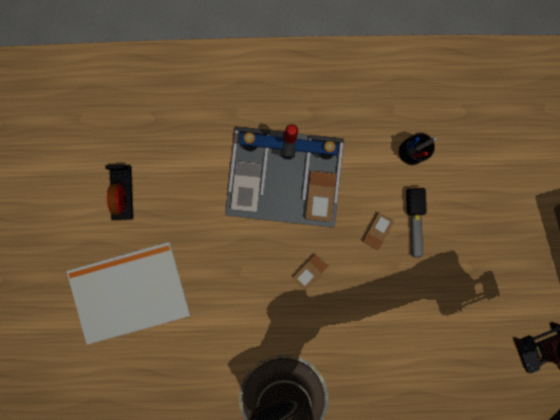

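The first scene picture shows the press around (258,260), with the red lever at (232,220) and the blue beam. In the top picture there are three brown candidates: A (321,195) in the right bay, B (378,230) and C (311,270), both small and lying on the desk. A is the largest and lies in a bay, so it fits the description. I'll confirm that with a crop and refine the geometry.

Run:
```python
from h import *
c=env.camera('top');save(c,'crop_top.png',(210,110,450,290),3)
W=cloud(c)
def rect(m,lo,hi,n):
    P=W[m&(c['range_z']>0)]; P=P[(P[:,2]>lo)&(P[:,2]<hi)]
    r=cv2.minAreaRect(P[:,:2].astype(np.float32)); print(n,len(P),np.round(r[0],4),np.round(r[1],4),round(r[2],1),'z',np.median(P[:,2]).round(4), 'std',P.mean(0).round(4))
for q in['brown_mailer','white_mailer']:
    for d in env.regions_of(c,q)[:3]: rect(d['pixels'],-.02,.08,q+' %.2f'%d['score'])
for d in env.regions_of(c,'lever')[:1]:
    rect(d['pixels'],.10,.16,'beam'); rect(d['pixels'],.2,.33,'handle')
for d in env.regions_of(c,'press')[:1]:
    rect(d['pixels'],.005,.05,'bed')
for n in['top','scene']:
    for k in range(2):
        c=env.camera(n)
        for q in['left_bay','right_bay','pivot','lever_grip','press']:
            print(n,q,[(round(d['score'],2),world(d['position'],c).round(3).tolist()) for d in env.tip_of(c,q)[:1]])
```

```text
brown_mailer 0.91 1349 [ 0.5533 -0.1133] [0.0752 0.1382] 82.1 z 0.0446 std [ 0.5512 -0.1115  0.0435]
brown_mailer 0.84 645 [ 0.3463 -0.0821] [0.055  0.0933] 43.8 z 0.0207 std [ 0.348  -0.0802  0.0197]
brown_mailer 0.67 565 [ 0.454 -0.269] [0.0483 0.0893] 60.1 z 0.0207 std [ 0.4535 -0.2686  0.0206]
white_mailer 0.63 1250 [0.5819 0.0864] [0.07   0.1297] 82.9 z 0.0451 std [0.5825 0.0853 0.0449]
beam 1062 [ 0.6798 -0.0274] [0.2503 0.0312] 82.3 z 0.129 std [ 0.6783 -0.0283  0.132 ]
handle 217 [ 0.6796 -0.028 ] [0.0284 0.0296] 77.7 z 0.3051 std [ 0.6749 -0.0267  0.292 ]
bed 5786 [ 0.6113 -0.0182] [0.3007 0.2522] 82.2 z 0.0157 std [ 0.6015 -0.0151  0.0186]
top left_bay [(0.62, [0.667, 0.077, 0.014])]
top right_bay [(0.83, [0.637, -0.122, 0.013])]
top pivot [(0.91, [0.68, -0.031, 0.116])]
top lever_grip [(0.6, [0.68, -0.027, 0.259])]
top press [(0.83, [0.648, -0.02, 0.0])]
top left_bay [(0.32, [0.68, -0.025, 0.12])]
top right_bay [(0.61, [0.639, -0.123, 0.012])]
top pivot [(0.73, [0.68, -0.03, 0.116])]
top lever_grip [(0.73, [0.681, -0.025, 0.261])]
top press [(0.8, [0.647, -0.022, -0.002])]
scene left_bay []
scene right_bay [(0.68, [0.636, -0.125, 0.016])]
scene pivot [(0.63, [0.681, -0.022, 0.12])]
scene lever_grip [(0.97, [0.678, -0.025, 0.258])]
scene press [(0.78, [0.651, -0.027, 0.001])]
scene left_bay [(0.71, [0.662, 0.078, 0.014])]
scene right_bay [(0.69, [0.636, -0.12, 0.011])]
scene pivot [(0.68, [0.678, -0.021, 0.119])]
scene lever_grip [(0.67, [0.677, -0.023, 0.26])]
scene press [(0.89, [0.651, -0.023, 0.005])]
```

View pics/crop_top.png

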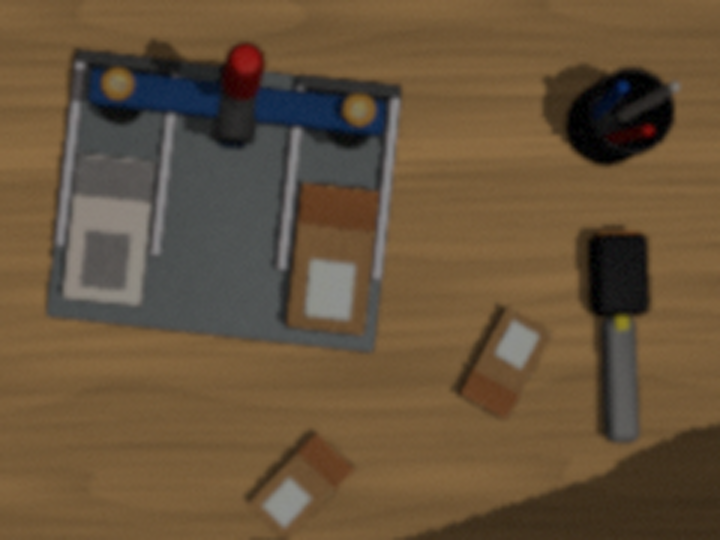

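The crop confirms it: A is in the right bay at crop pixel (333,258), is the largest (about 130 x 70 x 30 mm) and has its flap towards the stop. B at (505,362) and C at (300,483) are small look-alikes. The press yaw is about -0.136 rad, and the mailer is about 84 mm out.

Emit:
jog_arm([
  [0.483,0.99,0,0,0,-0.0148],
  [0.483,0.99,0,0,0,-0.0148],
  [0.483,0.99,0,0,0,-0.0148],
  [0.483,0.99,0,0,0,-0.0148],
  [0.483,0.99,0,0,0,-0.0148],
  [0.483,0.99,0,0,0,-0.0148],
  [0.483,0.99,0,0,0,-0.0148],
  [0.483,0.99,0,0,0,-0.0148],
  [0.483,0.99,0,0,0,-0.0148],
  [0.483,0.99,0,0,0,-0.0148],
  [0.483,0.99,0,0,0,-0.0148],
  [0.483,0.99,0,0,0,-0.0148],
  [0.483,0.99,0,0,0,-0.0148],
  [0.483,0.99,0,0,0,-0.0148],
  [0.483,0.99,0,0,0,-0.0148],
  [0.483,0.99,0,0,0,-0.0148],
  [0.483,0.99,0,0,0,-0.0148],
  [0.483,0.99,0,0,0,-0.0148],
  [0.483,0.99,0,0,0,-0.0148],
  [0.483,0.99,0,0,0,-0.0148],
], jaw=1, newtons=40)

```text
clock: 5.15
tcp_pos: [0.4437, -0.0958, 0.2229]
ee_rot: [3.134, -0.215, 0.001]
wrist_force: [0.7, 0.4, -0.2]
width: 0.0006
grip_force: 0.0
```

Emit:
jog_arm([
  [0,0,-0.96,0,0,0],
  [0,0,-0.96,0,0,0],
  [0,0,-0.96,0,0,0],
  [0,0,-0.96,0,0,0],
  [0,0,-0.96,0,0,0],
  [0,0,-0.96,0,0,0],
  [0,0,-0.96,0,0,0],
  [0,0,-0.96,0,0,0],
  [0,0,0,0,0,0],
  [0,0,0,0,0,0],
])

```text
clock: 6.4
tcp_pos: [0.4438, -0.0966, 0.0313]
ee_rot: [3.134, -0.214, 0.001]
wrist_force: [-0.3, -0.7, -0.4]
width: 0.0006
grip_force: 0.0
```

Emit:
jog_arm([
  [0.317,-0.0435,0,0,0,0],
  [0.317,-0.0435,0,0,0,0],
  [0.317,-0.0435,0,0,0,0],
  [0.317,-0.0435,0,0,0,0],
  [0.317,-0.0435,0,0,0,0],
  [0.317,-0.0435,0,0,0,0],
  [0.317,-0.0435,0,0,0,0],
  [0.317,-0.0435,0,0,0,0],
  [0.317,-0.0435,0,0,0,0],
  [0.317,-0.0435,0,0,0,0],
  [0.317,-0.0435,0,0,0,0],
  [0.317,-0.0435,0,0,0,0],
  [0,0,0,0,0,0],
])

```text
clock: 8.02
tcp_pos: [0.5397, -0.1096, 0.0309]
ee_rot: [-3.134, 0.214, -0.003]
wrist_force: [0.0, 0.7, -0.4]
width: 0.0004
grip_force: 0.0
```

Emit:
jog_arm([
  [0.159,-0.022,0,0,0,0],
  [0.159,-0.022,0,0,0,0],
  [0.159,-0.022,0,0,0,0],
  [0.159,-0.022,0,0,0,0],
])

```text
clock: 8.52
tcp_pos: [0.5544, -0.1118, 0.0307]
ee_rot: [3.134, -0.214, -0.0]
wrist_force: [-4.2, 0.4, 2.2]
width: 0.0
grip_force: 2.0
```

Run:
```python
from h import *
s=env.get_state();print(s['wrist_force'],s['tcp_pos'])
c=env.camera('scene');save(c,'scene2.png',(170,180,350,320),4)
```

```text
[-4.15093977  0.39249423  2.24407491] [ 0.55437587 -0.11183684  0.03070837]
```

View pics/scene2.png

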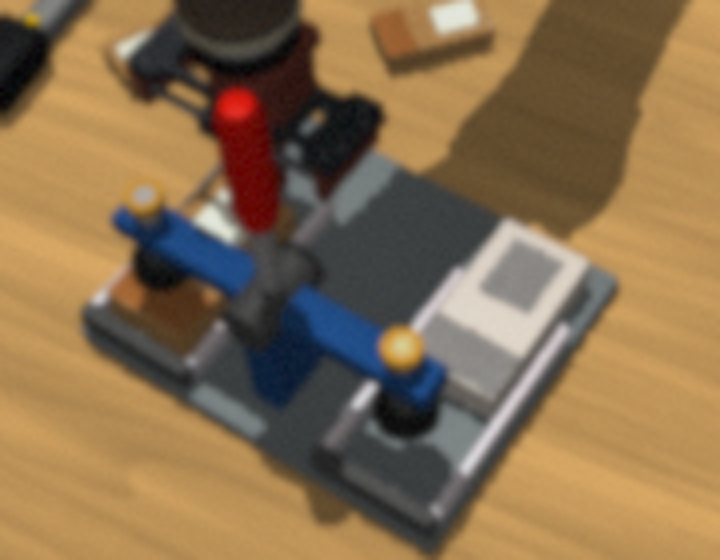

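The mailer's flap (crop 165,305) is almost at the back stop, with the mailer straight in the bay. I'll advance slowly until contact.

Emit:
jog_arm([
  [0.08,-0.011,0,0,0,0],
  [0.08,-0.011,0,0,0,0],
  [0.06,-0.008,0,0,0,0],
])

```text
clock: 8.95
tcp_pos: [0.5599, -0.1126, 0.0306]
ee_rot: [-3.134, 0.214, -0.0]
wrist_force: [-3.7, 0.2, 1.2]
width: 0.0002
grip_force: 1.6
```

Emit:
jog_arm([
  [0.04,-0.0055,0,0,0,0],
  [0.04,-0.0055,0,0,0,0],
])

```text
clock: 9.2
tcp_pos: [0.561, -0.1127, 0.0306]
ee_rot: [3.134, -0.214, -0.003]
wrist_force: [-7.4, 0.4, 5.5]
width: 0.0002
grip_force: 3.9
```

Emit:
jog_arm([
  [0.04,-0.0055,0,0,0,0],
])

```text
clock: 9.32
tcp_pos: [0.561, -0.1127, 0.0305]
ee_rot: [3.134, -0.214, -0.006]
wrist_force: [-10.0, 1.2, 7.5]
width: 0.0003
grip_force: 5.2
```

Emit:
jog_arm([
  [0.04,-0.0055,0,0,0,0],
  [0,0,0,0,0,0],
  [-0.2,0.027,0,0,0,0],
  [-0.4,0.054,0,0,0,0],
  [-0.4,0.054,0,0,0,0],
  [0,0,1,0,0,0],
  [0,0,1,0,0,0],
  [0,0,1,0,0,0],
  [0,0,1,0,0,0],
  [0,0,1,0,0,0],
  [0,0,1,0,0,0],
  [0,0,1,0,0,0],
  [0,0,1,0,0,0],
  [0,0,1,0,0,0],
  [0,0,1,0,0,0],
  [0,0,1,0,0,0],
  [0,0,1,0,0,0],
  [0,0,1,0,0,0],
  [0,0,1,0,0,0],
])

```text
clock: 11.7
tcp_pos: [0.5384, -0.1097, 0.3814]
ee_rot: [3.134, -0.214, 0.001]
wrist_force: [0.6, 0.1, -0.7]
width: 0.0004
grip_force: 0.0
```

Run:
```python
from h import *
s=env.get_state();print(s['wrist_force'],s['tcp_pos'])
c=env.camera('top');W=cloud(c);save(c,'top3.png',(210,110,360,240),5)
for d in env.regions_of(c,'brown_mailer')[:3]:
    P=W[d['pixels']&(c['range_z']>0)];P=P[(P[:,2]>.038)&(P[:,2]<.06)]
    if len(P)<50: continue
    R=P[:,:2]-[.650,-.023];x=R@[.9907,-.136];y=R@[.136,.9907]
    print(d['score'],len(P),np.percentile(x,[1,99]),np.percentile(y,[1,99]))
for n in['brown_mailer','lever_grip']: print(n,[(round(d['score'],2),world(d['position'],c).round(3)) for d in env.tip_of(c,n)])
```

```text
[ 0.62578118  0.06734509 -0.68975239] [ 0.53840071 -0.10966802  0.38143252]
0.53 241 [-0.06361773  0.02432634] [-0.10283262 -0.06754274]
brown_mailer [(0.67, array([ 0.346, -0.081, -0.002])), (0.52, array([ 0.636, -0.127,  0.016]))]
lever_grip [(0.88, array([ 0.68 , -0.029,  0.261]))]
```

View pics/top3.png

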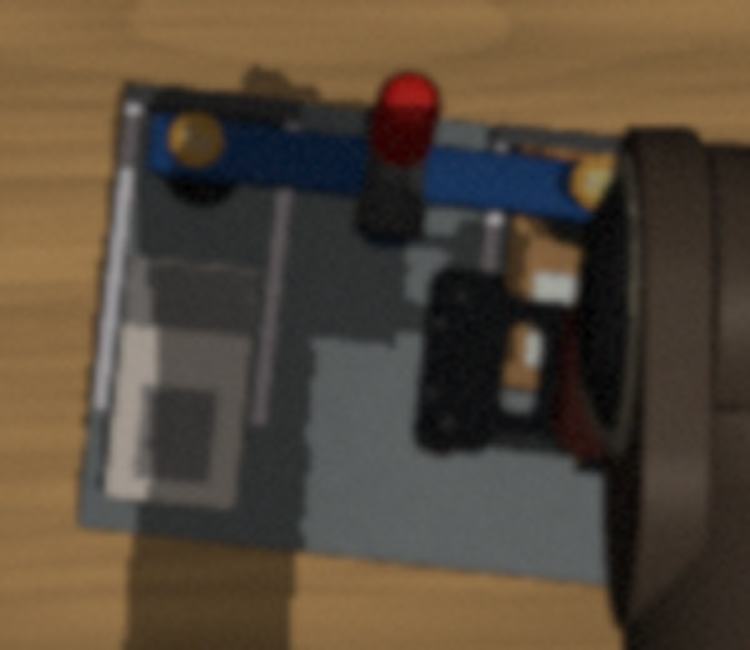

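The mailer is home: its rear edge is at press x about -64 mm, and the flap at crop (545,240) runs under the beam. The lever is upright at (400,110). Next I move over to the lever's left side.

Emit:
jog_arm([
  [0.843,0.724,0,0,0,0],
  [0.843,0.724,0,0,0,0],
  [0.843,0.724,0,0,0,0],
  [0.843,0.724,0,0,0,0],
  [0.843,0.724,0,0,0,0],
  [0.843,0.724,0,0,0,0],
  [0.843,0.724,0,0,0,0],
  [0,0,0,0,0,0],
  [0,0,-0.875,0,0,0],
  [0,0,-0.875,0,0,0],
  [0,0,-0.875,0,0,0],
  [0,0,-0.875,0,0,0],
  [0,0,-0.875,0,0,0],
  [0,0,-0.875,0,0,0],
  [0,0,0,0,0,0],
  [0,0,0,0,0,0],
])

```text
clock: 13.9
tcp_pos: [0.6863, 0.0165, 0.25]
ee_rot: [3.134, -0.214, 0.001]
wrist_force: [-0.0, 0.5, 0.2]
width: 0.0005
grip_force: 0.0
```

Emit:
jog_arm([
  [-0.033,-0.238,0,0,0,0],
  [-0.033,-0.238,0,0,0,0],
  [-0.022,-0.159,0,0,0,0],
  [-0.022,-0.159,0,0,0,0],
  [0,0,0,0,0,0],
])

```text
clock: 14.52
tcp_pos: [0.6836, -0.0033, 0.2495]
ee_rot: [3.134, -0.215, 0.0]
wrist_force: [0.9, -0.3, 0.1]
width: 0.0003
grip_force: 0.1
```

Emit:
jog_arm([
  [-0.011,-0.08,0,0,0,0],
  [-0.011,-0.08,0,0,0,0],
  [0,0,0,0,0,0],
])

```text
clock: 14.9
tcp_pos: [0.683, -0.0069, 0.2494]
ee_rot: [3.134, -0.214, 0.0]
wrist_force: [0.7, 0.5, 1.0]
width: 0.0004
grip_force: 0.3
```

Emit:
jog_arm([
  [-0.011,-0.08,0,0,0,0],
  [-0.011,-0.08,0,0,0,0],
  [0,0,0,0,0,0],
])

```text
clock: 15.28
tcp_pos: [0.6825, -0.0111, 0.2494]
ee_rot: [3.134, -0.214, 0.0]
wrist_force: [-0.1, 1.1, 0.4]
width: 0.0005
grip_force: 0.4
```

Emit:
jog_arm([
  [-0.011,-0.08,0,0,0,0],
  [-0.011,-0.08,0,0,0,0],
  [0,0,0,0,0,0],
])

```text
clock: 15.65
tcp_pos: [0.6819, -0.0151, 0.2494]
ee_rot: [3.134, -0.214, 0.0]
wrist_force: [0.6, 1.9, 0.7]
width: 0.0003
grip_force: 0.6
```

Emit:
jog_arm([
  [-0.011,-0.08,0,0,0,0],
  [-0.011,-0.08,0,0,0,0],
  [0,0,0,0,0,0],
])

```text
clock: 16.02
tcp_pos: [0.6814, -0.019, 0.2495]
ee_rot: [-3.134, 0.214, -0.0]
wrist_force: [0.2, 1.6, 1.6]
width: 0.0004
grip_force: 1.0
```

Emit:
jog_arm([
  [-0.011,-0.08,0,0,0,0],
  [0,0,0,0,0,0],
])

```text
clock: 16.27
tcp_pos: [0.6811, -0.021, 0.2495]
ee_rot: [3.134, -0.214, 0.0]
wrist_force: [1.2, 2.1, 2.7]
width: 0.0006
grip_force: 1.2
```

Emit:
jog_arm([
  [-0.011,-0.08,0,0,0,0],
  [0,0,0,0,0,0],
])

```text
clock: 16.52
tcp_pos: [0.6808, -0.023, 0.2494]
ee_rot: [3.134, -0.214, -0.0]
wrist_force: [-0.3, 2.9, 2.0]
width: 0.0003
grip_force: 1.3
```

Emit:
jog_arm([
  [-0.011,-0.08,0,0,0,0],
  [0,0,0,0,0,0],
])

```text
clock: 16.77
tcp_pos: [0.6805, -0.025, 0.2493]
ee_rot: [3.134, -0.214, -0.0]
wrist_force: [0.4, 3.3, 1.1]
width: 0.0006
grip_force: 1.4
```

Emit:
jog_arm([
  [-0.011,-0.08,0,0,0,0],
  [0,0,0,0,0,0],
])

```text
clock: 17.02
tcp_pos: [0.6803, -0.0271, 0.2493]
ee_rot: [3.134, -0.214, -0.0]
wrist_force: [0.8, 2.9, 0.6]
width: 0.0007
grip_force: 1.5
```

Emit:
jog_arm([
  [-0.011,-0.08,0,0,0,0],
  [0,0,0,0,0,0],
])

```text
clock: 17.27
tcp_pos: [0.6801, -0.0281, 0.2493]
ee_rot: [-3.133, 0.213, -0.0]
wrist_force: [1.0, 4.1, -0.9]
width: 0.0003
grip_force: 2.3
```

Emit:
jog_arm([
  [-0.011,-0.08,0,0,0,0],
  [0,0,0,0,0,0],
])

```text
clock: 17.52
tcp_pos: [0.68, -0.029, 0.2493]
ee_rot: [-3.132, 0.211, -0.001]
wrist_force: [2.0, 5.7, -1.9]
width: 0.0004
grip_force: 3.3
```

Emit:
jog_arm([
  [-0.011,-0.08,0,0,0,0],
  [0,0,0,0,0,0],
])

```text
clock: 17.77
tcp_pos: [0.6798, -0.0298, 0.2493]
ee_rot: [-3.131, 0.21, -0.001]
wrist_force: [2.6, 8.5, -2.0]
width: 0.0006
grip_force: 4.3
```

Emit:
jog_arm([
  [-0.011,-0.08,0,0,0,0],
  [-0.011,-0.08,0,0,0,0],
  [-0.011,-0.08,0,0,0,0],
  [0,0,0,0,0,0],
])

```text
clock: 18.27
tcp_pos: [0.6794, -0.0324, 0.2491]
ee_rot: [-3.127, 0.205, -0.002]
wrist_force: [5.3, 14.5, -4.3]
width: 0.0002
grip_force: 7.3
```

Emit:
jog_arm([
  [-0.011,-0.08,0,0,0,0],
  [-0.005,-0.04,0,0,0,0],
  [0,0,0,0,0,0],
])

```text
clock: 18.65
tcp_pos: [0.6793, -0.0336, 0.249]
ee_rot: [-3.125, 0.203, -0.002]
wrist_force: [5.8, 18.9, -5.2]
width: 0.0004
grip_force: 8.9
```

Emit:
jog_arm([
  [-0.011,-0.08,0,0,0,0],
  [-0.005,-0.04,0,0,0,0],
  [0,0,0,0,0,0],
  [0,0,0,0,0,0],
])

```text
clock: 19.15
tcp_pos: [0.679, -0.0348, 0.249]
ee_rot: [-3.123, 0.2, -0.002]
wrist_force: [6.9, 21.1, -6.2]
width: 0.0003
grip_force: 10.3
```

Emit:
jog_arm([
  [0,0,0,0,0,0],
  [0,0,0,0,0,0],
])

```text
clock: 19.4
tcp_pos: [0.6791, -0.0348, 0.2489]
ee_rot: [-3.123, 0.2, -0.002]
wrist_force: [6.3, 21.2, -5.4]
width: 0.0003
grip_force: 10.3
```

Run:
```python
from h import *
for i in range(4):
    c=env.camera('scene');s=env.get_state();print(s['clock'],s['wrist_force'].round(1),s['wrist_torque'].round(2))
save(c,'scene4.png',(170,180,350,320),4)
```

```text
19.45 [ 6.3 21.5 -5.6] [ 5.06 -1.59  0.06]
19.5 [ 6.5 21.7 -5.4] [ 5.03 -1.56  0.03]
19.55 [ 7.7 22.2 -5.6] [ 5.08 -1.65  0.01]
19.6 [ 7.5 21.4 -5.1] [ 5.02 -1.59 -0.  ]
```

View pics/scene4.png

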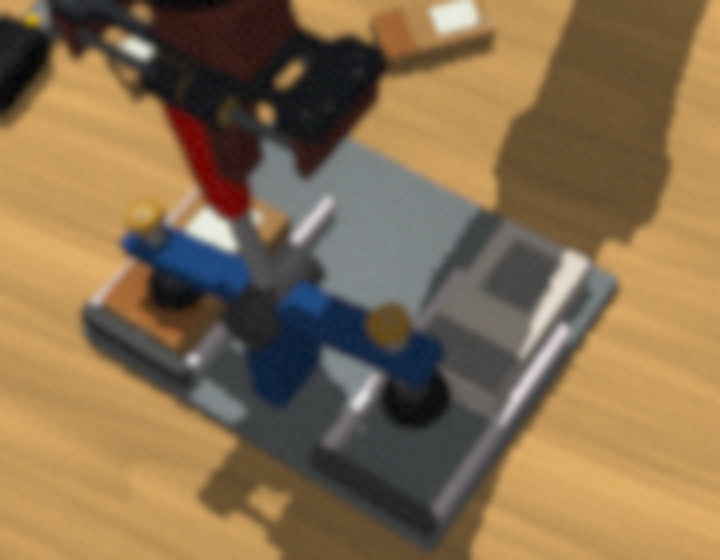

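The lever is leaning to the brown side and the right foot (165,290) is pressed on the brown flap. A push of about 22 N gives about 19 to 20 N at the foot. I'll hold here.

Emit:
jog_arm([
  [0,0,0,0,0,0],
  [0,0,0,0,0,0],
  [0,0,0,0,0,0],
  [0,0,0,0,0,0],
  [0,0,0,0,0,0],
  [0,0,0,0,0,0],
  [0,0,0,0,0,0],
  [0,0,0,0,0,0],
  [0,0,0,0,0,0],
  [0,0,0,0,0,0],
  [0,0,0,0,0,0],
  [0,0,0,0,0,0],
  [0,0,0,0,0,0],
  [0,0,0,0,0,0],
  [0,0,0,0,0,0],
  [0,0,0,0,0,0],
  [0,0,0,0,0,0],
  [0,0,0,0,0,0],
  [0,0,0,0,0,0],
  [0,0,0,0,0,0],
])

```text
clock: 22.1
tcp_pos: [0.679, -0.0348, 0.2489]
ee_rot: [-3.123, 0.2, -0.002]
wrist_force: [6.9, 21.9, -5.1]
width: 0.0003
grip_force: 10.3
```

Emit:
jog_arm([
  [0,0,0,0,0,0],
  [0,0,0,0,0,0],
  [0,0,0,0,0,0],
  [0,0,0,0,0,0],
  [0,0,0,0,0,0],
  [0,0,0,0,0,0],
  [0,0,0,0,0,0],
  [0,0,0,0,0,0],
  [0,0,0,0,0,0],
  [0,0,0,0,0,0],
  [0,0,0,0,0,0],
  [0,0,0,0,0,0],
  [0,0,0,0,0,0],
  [0,0,0,0,0,0],
  [0,0,0,0,0,0],
  [0,0,0,0,0,0],
])

```text
clock: 24.1
tcp_pos: [0.679, -0.0349, 0.249]
ee_rot: [-3.123, 0.2, -0.002]
wrist_force: [7.1, 21.4, -6.0]
width: 0.0004
grip_force: 10.3
```

Emit:
jog_arm([
  [0.0275,0.198,0,0,0,0],
  [0.0275,0.198,0,0,0,0],
  [0.0275,0.198,0,0,0,0],
  [0.0275,0.198,0,0,0,0],
  [0.0275,0.198,0,0,0,0],
  [0.0275,0.198,0,0,0,0],
  [0.0275,0.198,0,0,0,0],
  [0.0275,0.198,0,0,0,0],
  [0.0275,0.198,0,0,0,0],
  [0.0275,0.198,0,0,0,0],
  [0.0275,0.198,0,0,0,0],
  [0.0275,0.198,0,0,0,0],
  [0.0275,0.198,0,0,0,0],
  [0.0275,0.198,0,0,0,0],
  [0,0,0,0,0,0],
])

```text
clock: 25.98
tcp_pos: [0.6875, 0.0252, 0.2494]
ee_rot: [-3.134, 0.212, 0.0]
wrist_force: [0.1, -0.6, -0.5]
width: 0.0004
grip_force: 0.0
```

Emit:
jog_arm([
  [0,0,1,0,0,0],
  [0,0,1,0,0,0],
  [0,0,1,0,0,0],
  [0,0,1,0,0,0],
  [0,0,1,0,0,0],
  [-0.5,1,0.5,0,0,0],
  [-0.5,1,0,0,0,0],
  [-0.5,1,0,0,0,0],
  [-0.5,1,0,0,0,0],
  [-0.5,1,0,0,0,0],
  [-0.5,1,0,0,0,0],
  [-0.5,1,0,0,0,0],
  [-0.5,1,0,0,0,0],
  [0,0,0,0,0,0],
  [0,0,0,0,0,0],
])

```text
clock: 27.85
tcp_pos: [0.588, 0.2233, 0.3869]
ee_rot: [3.133, -0.215, 0.001]
wrist_force: [0.6, 0.7, -0.1]
width: 0.0007
grip_force: 0.0
```

Run:
```python
from h import *
c=env.camera('top');W=cloud(c);save(c,'top5.png',(210,110,450,290),3)
for d in env.regions_of(c,'brown_mailer')[:3]:
    P=W[d['pixels']&(c['range_z']>0)];P=P[(P[:,2]>.038)&(P[:,2]<.06)]
    if len(P)<50: continue
    R=P[:,:2]-[.650,-.023];x=R@[.9907,-.136];y=R@[.136,.9907]
    print(d['score'],len(P),np.percentile(x,[1,99]),np.percentile(y,[1,99]))
for n in['brown_mailer','white_mailer','lever_grip']: print(n,[(round(d['score'],2),world(d['position'],c).round(3)) for d in env.tip_of(c,n)])
```

```text
0.62 834 [-0.06448367  0.02538921] [-0.13611038 -0.06746375]
brown_mailer [(0.98, array([ 0.45 , -0.269, -0.003])), (0.71, array([0.666, 0.077, 0.015])), (0.66, array([ 0.347, -0.079, -0.   ])), (0.62, array([ 0.636, -0.124,  0.017]))]
white_mailer [(0.98, array([0.584, 0.083, 0.01 ]))]
lever_grip [(0.65, array([ 0.684, -0.028,  0.259]))]
```

View pics/top5.png

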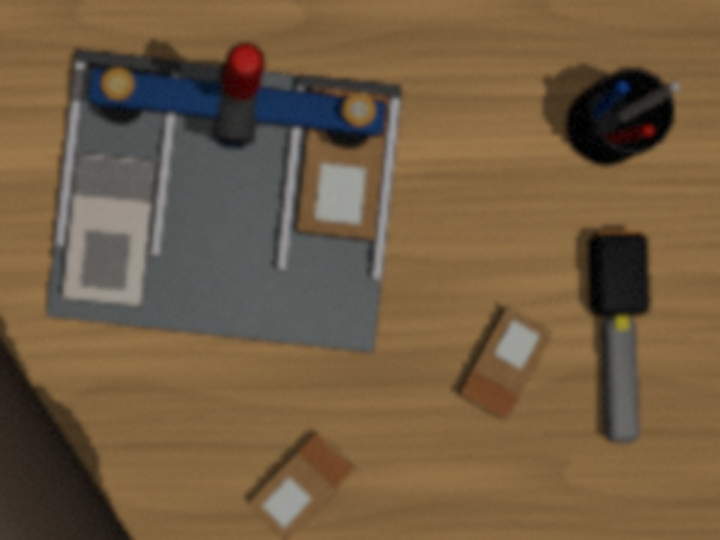

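The brown mailer (340,190) is home against the stop and the lever (243,70) is upright again. The white mailer and everything else are where they were.

```bash
python3 -c "
from rig import env
print(env.hand_in())"
```

```text
the job is handed in; nothing more can be done
None
```

I slid the brown mailer home against its back stop and pressed its flap at an estimated 19–20 N (worked out from the push on the lever) for about 5 s. The lever then returned upright, nothing else appeared moved in the last top picture, and I handed the job in at about 28 s; no verdict came back.

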